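# Pin the sprung creasing tweezers and hold them at the marked gap

## Task

On the granite slab lie the big sprung tweezers: first push their headed hinge pin straight down, with the tweezers still lying on the slab, until its head is fully home on the fork. Then squeeze the two legs until the point of the moving leg stands opposite the point of the little rider on the cross bar, and lift them level, about 10 cm up and still over the slab. Finish while holding them there, gap steady on the mark, so that I can lock them; on the way never pinch the legs almost shut and leave the other things where they are.

Things in the scene. Friction and masses are not known exactly. Their poses are not given: they have to be found in the camera images.
- slab: fixed grey stone slab, 360 x 460 x 20 mm, lying on the table; origin at the centre of its underside, so its top is 20 mm above the origin (z = 0.020)
- tweezers: steel sprung tweezers lying flat on the slab, 222 mm long, about 150 g, spring loop behind the hinge (to x = -45 mm). Origin on the hinge axis at the underside (on the slab top); x from hinge to points along the middle line between the legs at rest, z up. Fixed leg on the -y side, moving leg on +y. Fork at the hinge: 28 mm diameter, 20 mm high. Points 60 mm apart at rest, 160 mm from the hinge
- grip (a point): midway between the legs' dark grip plates at rest, 90 mm from the hinge axis along x, 12 mm above the slab; axes as the tweezers. Each plate is 45 mm long, z 4 to 20 mm above the slab; over the outsides of both it measures about 48 mm at rest and 90 mm less per rad of closing. The centre of mass lies here within 5 mm. Squeeze along y: both legs then close evenly
- leg (a joint): angle of the moving leg, rad: 0 at rest (open against its stop, points 60 mm apart), grows as the legs are squeezed together, points 16 to 34 mm apart at the marked gaps, points about 5 mm apart at 0.345; the spring needs about 5 N at the grip plates to start and about 10 to 14 N at the marked gap, and opens the legs again when let go
- leg_point (a point): the sharp point of the moving leg, 160 mm from the hinge axis, 11 mm above the slab; the leg's x runs from hinge to point
- rider (a joint): angle of the rider on the cross bar (a 3 mm thick arc under the points, fixed to the fixed leg), rad, about the same hinge axis and on the same scale as leg: the points stand opposite when leg equals rider. It differs from start to start (0.16 to 0.275) and is clamped fast
- rider_point (a point): tip of the small point of the rider (a dark steel block 16 x 12 x 10 mm on the cross bar with a thin white line along its top, in line with its point); the tip lies 162.5 mm from the hinge axis, 11 mm above the slab, pointing back at the hinge; x runs from the hinge outwards through the point, y across it
- pin (a joint): travel of the headed hinge pin in m: 0.016 fully home (head on the fork), smaller while it stands proud; starts at 0.002 to 0.008, so 8 to 14 mm proud. It is a tight fit: about 6 N pushes it down, and it stays where it is left
- pin_top (a point): centre of the top of the pin's head (18 mm diameter, 5 mm thick); 25 mm above the slab top when home
- knife: bystander: steel and brass swivel knife, 97 mm long, lying on the slab to the moving-leg side, about 105 mm from the tweezers' middle line; origin under its middle
- stamp: bystander: steel stamp bar, 9 mm square, 103 mm long, lying on the slab about 105 mm from the middle line on the fixed-leg side; origin under its middle
- stud: bystander: press-stud cap, 22 mm diameter, 9 mm high, on the slab beside the hinge; origin under its centre
- mallet: bystander: mallet lying on the table right of the slab, 210 mm long, head 60 mm diameter; origin under it
- dish: bystander: white dish, 90 mm diameter, 35 mm high, on the table left of the slab; origin under its centre
- dye: bystander: amber jar, 56 mm diameter, 100 mm high, on the table left of the slab; origin under its centre
- blank: bystander: round plywood blank, 100 mm diameter, 12 mm thick, on the table left of the slab; origin under its centre
Mind the look-alikes: they are no part of the job. What is shaped like the tweezers but green is not meant.

How it is judged:
On the way, in this order (a step that is already met when the one before it is completed fails the run):
1. the pin is fully home while the tweezers still lie on the slab (value of joint pin above 0.0145 m and height (world z) of tweezers below 0.03 m), for 0.2 s.
2. the tweezers are held up over the slab with the point on the rider's mark (y of leg_point in the frame of rider_point between -0.0028 and 0.0028 m and height (world z) of tweezers between 0.06 and 0.3 m and angle between tweezers's own z axis and vertical below 0.35 rad and contact force between tweezers and the fingers above 1.5 N and horizontal distance between grip and slab below 0.2 m and value of joint pin above 0.0145 m), for 0.5 s.
At the end, for the whole second after the job is handed in: Held in the fingers (over 1.5 N) and at rest: leg point within 2.8 mm sideways of the rider's point, pin within 1.5 mm of home, tweezers' underside 40 to 280 mm above the slab top, tilted under 0.35 rad, grip within 200 mm of the slab's centre (leg under 0.05 rad/s, tweezers under 0.03 m/s) (all of step 2 and velocity of joint leg between -0.05 and 0.05 rad/s and linear speed of tweezers below 0.03 m/s); the arm keeps its last pose, push and grip.
It fails at once if the legs were pinched almost shut (points closer than about 5 mm) (value of joint leg above 0.345 rad).
It fails at once if another thing was moved more than 30 mm (distance of any of knife, stamp, stud, mallet, dish, dye, blank from where it was at the start of the episode above 0.03 m).
It also fails if it takes over 38 s, if anything falls off the work surface, if the arm or the gripper's body presses on something with over 40 N, if the wrist force passes 120 N, or if a joint passes its speed limit or range.

## Robot

A 6-joint arm with a two-finger parallel gripper is mounted at the origin on the work surface. World frame = base frame: x ahead of the robot, y to its left, z up, the work surface at z = 0. Lengths are in m, angles in rad, forces in N, time in s.
With the tool pointing down it reaches from about 0.2 to 0.875 m from the base axis. Payload 3.4 kg.
Tool frame: the origin (TCP) lies midway between the tips of the shut fingers; the grasp point (between the pads) lies 19 mm behind it; z points along the fingers, y is the line along which they close (so a half turn about z gives the same grasp; the last joint's range is limited). The gripper opens to 94 mm and grips with 3 to 60 N. Pads are 16 mm wide; open, the fingers measure 119 mm over their backs; the gripper's body (75 mm by 177 mm) begins 78 mm behind the grasp point.
Start: joints at [-1.383, 0.276, 1.505, -0, 1.361, -0.121], TCP at [0.175, -0.548, 0.205] pointing down, gripper open.
Joint ranges: [-2.89, 2.89], [-0.75, 2.08], [0.22, 2.7], [-1.18, 4.32], [0.11, 2.71], [-2.7, 2.7]. Speed limits (rad/s): [2.57, 2.57, 3.14, 3.14, 3.14, 3.14].

## Interface

Orientations are given as a 3x3 rotation matrix whose columns are the frame's x, y, z axes.
In Python, from station import * gives the robot as it stands. Calls block until the motion is done:
- reach(position, orientation): joint-space move of the TCP to a pose.
- movel(position, frame=None, speed=0.15, threshold=None): straight line of the TCP; frame=None keeps the orientation; speed is the mean speed in m/s. With threshold (N) it stops when the force on the tool has changed by that much, and returns True; else False.
- move_j(angles): joint-space move.
- release() and close_gripper(): open the fingers fully, or close them until they stop; the grip force is fixed at half the most.
- pause(seconds).
- inverse_kinematics(position, orientation): joint angles nearest the present ones, or None.
- grab_frame(name): name is "scene" or "top" or "wrist"; returns the picture (400x640x3 uint8, red, green, blue); there is no depth.
- camera_params(name): a dict with "vertical_fov" (degrees; the focal length in pixels is half the picture's height over the tangent of half this angle, whatever the lens; pixels are square), "cx", "cy" (the principal point, pixels), "pose" (4x4, takes a point from camera to world coordinates); the wrist camera has in their place "T_tool_cam" (4x4, takes a point from camera to tool coordinates, whose origin is the TCP and whose axes are the flange's). Camera axes: x right, y down, z forward; pixel columns grow to the right and rows downward; lengths in m; the calibration is good to about 2 mm. A picture is of the moment at which its call begins: read the wrist's pose just before it. camera_params takes no time and is no camera call.
A pose or a line that the arm cannot do raises PlanningError and nothing moves.
- close_job(): hands the job in; it is judged then, once.
Readings, each from a call of its own:
- get_time(): time.
- get_q(): joint angles.
- get_qd(): joint speeds.
- get_effort(): joint torques, N m.
- get_ee_pos(): TCP position.
- get_tool_rot(): TCP orientation.
- get_contact_force(): force on the tool from outside, world axes, zero at the start.
- get_ft_torque(): the same for the moment, N m.
- get_grip_width(): finger opening in m.
- get_gripper_force(): force on a finger pad.
Only numpy, scipy, OpenCV 4.12 (cv2) and the standard library are available. Lean on these libraries where they do the work, as an engineer would, in place of code of your own. Each camera call takes 0.05 s, during which the arm holds its last target. There are 200 camera calls.

## Working session

There is one attempt and no reset: what is moved stays moved. The work goes in short steps, each a Python script; the robot and the scene stay as the last script left them, time stands still between calls to the robot, and variables do not carry over. Pictures are saved under pics/ and viewed, at most 10 in all, crops included, and the job is handed in when it is done.

```bash
mkdir -p pics; ls
python3 - <<'E'
from station import *
import cv2,numpy as np
for n in ("scene","top"):
    im=grab_frame(n); cv2.imwrite(f"pics/{n}0.png",im[:,:,::-1]); p=camera_params(n); print(n,p)
print(camera_params("wrist"),get_time())
a=cv2.imread("pics/scene0.png");b=cv2.imread("pics/top0.png")
cv2.imwrite("pics/b0.png",cv2.resize(b,(800,500),interpolation=cv2.INTER_CUBIC))
E
```

```text
pics
scene {'vertical_fov': 54.60383687988206, 'cx': 313.4133747420632, 'cy': 201.14434457046065, 'pose': array([[ 0.68169376,  0.43038431, -0.59166119,  1.07726729],
       [ 0.7313247 , -0.37718403,  0.56823974, -0.58371561],
       [ 0.02139631, -0.82006192, -0.57187467,  0.65596793],
       [ 0.        ,  0.        ,  0.        ,  1.        ]])}
top {'vertical_fov': 56.42235097339374, 'cx': 317.5210046271395, 'cy': 196.2812232694652, 'pose': array([[ 0.02406453, -0.99412845,  0.10549652,  0.36682828],
       [-0.99966905, -0.02488906, -0.006506  , -0.01725125],
       [ 0.00909351, -0.10530505, -0.99439839,  1.05527008],
       [ 0.        ,  0.        ,  0.        ,  1.        ]])}
{'vertical_fov': 71.70760654216866, 'cx': 319.9325146938641, 'cy': 198.83846369720698, 'T_tool_cam': array([[ 3.51526721e-04, -9.66776197e-01, -2.55624061e-01,
         7.36404792e-02],
       [ 9.99998606e-01, -7.73790019e-05,  1.66781799e-03,
        -5.43895331e-05],
       [-1.63218667e-03, -2.55624291e-01,  9.66774823e-01,
        -1.79410577e-01],
       [ 0.00000000e+00,  0.00000000e+00,  0.00000000e+00,
         1.00000000e+00]])} 0.1
```

View pics/b0.png

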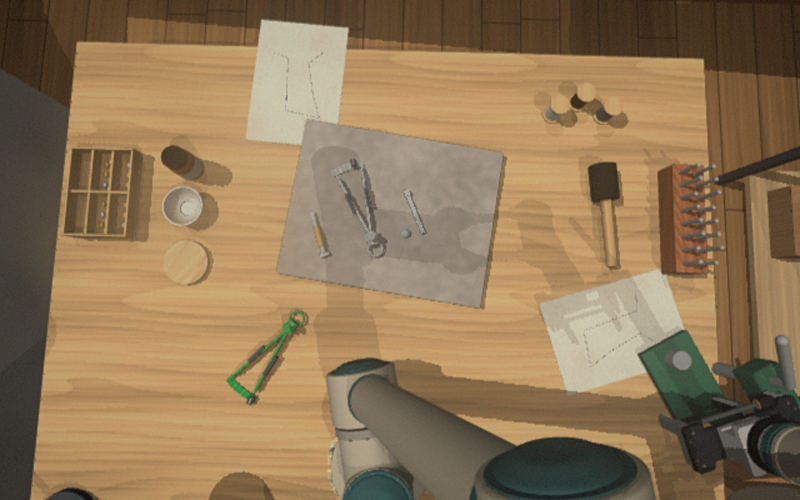

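The steel tweezers lie on the slab: hinge near (375,240), points near (345,168) on the 800-wide picture. The one look-alike is green and lies on the table at (265,355), so it's not the one I want. Next is a close crop.

Run:
```python
import cv2
b=cv2.imread("pics/top0.png")
cv2.imwrite("pics/c1.png",cv2.resize(b[115:215,240:370],(780,600),interpolation=cv2.INTER_CUBIC))
```

```text
(no output)
```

View pics/c1.png

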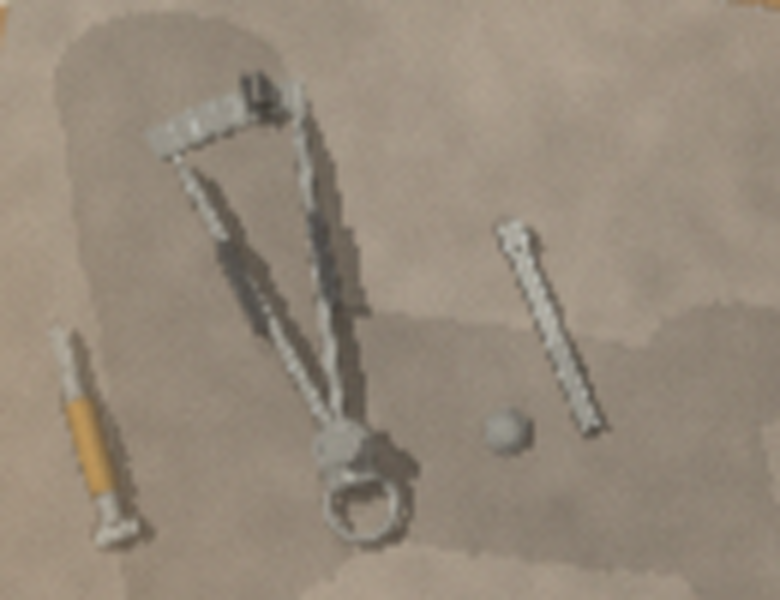

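The crop shows the steel tweezers. The hinge/pin is at top pixel (297.5,188.8), the moving-leg point at (270,141.7) on the knife side, and the fixed-leg point at (289.7,129.2). The rider is a dark block near (283,131). Next I compute the pose and take a close wrist view.

```bash
cat > h.py <<'E'
from station import *
import numpy as np, cv2
def ray(cam,uv,z,pose=None):
    p=camera_params(cam); T=p["pose"] if pose is None else pose
    f=200/np.tan(np.radians(p["vertical_fov"])/2)
    d=T[:3,:3]@np.array([(uv[0]-p["cx"])/f,(uv[1]-p["cy"])/f,1]); o=T[:3,3]
    return o+d*(z-o[2])/d[2]
def proj(P,T):
    p=camera_params("wrist"); f=200/np.tan(np.radians(p["vertical_fov"])/2)
    c=T[:3,:3].T@(np.asarray(P)-T[:3,3]); return np.array([p["cx"]+f*c[0]/c[2],p["cy"]+f*c[1]/c[2]])
def wpose():
    T=np.eye(4);T[:3,:3]=get_tool_rot();T[:3,3]=get_ee_pos()
    return T@camera_params("wrist")["T_tool_cam"]
def toolR(th,s=1):  # th: yaw of tweezers x; s=1: tool x = tweezers x
    tx=np.array([np.cos(th),np.sin(th),0])*s; z=np.array([0,0,-1.]); return np.c_[tx,np.cross(z,tx),z]
E
python3 - <<'E'
from h import *
h=ray("top",(297.5,188.8),.052);m=ray("top",(270,141.7),.031);f=ray("top",(289.7,129.2),.031)
print(h,m,f,np.linalg.norm(m-f),np.linalg.norm((m-h)[:2]),np.linalg.norm((f-h)[:2]))
t=(m+f)/2-h; th=np.arctan2(t[1],t[0]); print(th)
for s in(1,-1):print(s,inverse_kinematics(h+[0,0,.1],toolR(th,s)))
c=h+0.09*np.array([np.cos(th),np.sin(th),0])
s=1
c2=c-0.02*np.array([np.cos(th),np.sin(th),0]); c2[2]=.2
print(get_time());reach(c2,toolR(th,s));print(get_time())
T=wpose();np.save("T1.npy",T);im=grab_frame("wrist");cv2.imwrite("pics/w1.png",im[:,:,::-1])
for P in(h,m,f):print(proj(P,T))
E
```

```text
[0.49229372 0.03092948 0.052     ] [0.6259618 0.1129147 0.031    ] [0.66333578 0.05889765 0.031     ] 0.06568603710861726 0.15680795164984818 0.17331360016929223
0.3463042110224964
1 [-7.84188974e-02  1.91588836e-01  1.76017718e+00 -4.44089210e-16
  1.18982664e+00  1.14607322e+00]
-1 [-7.84188974e-02  1.91588836e-01  1.76017718e+00 -4.44089210e-16
  1.18982664e+00 -1.99551944e+00]
0.1
2.6333
[318.86410206 241.92605882]
[292.37461574 117.01039374]
[345.27133747 102.263811  ]
```

View pics/w1.png

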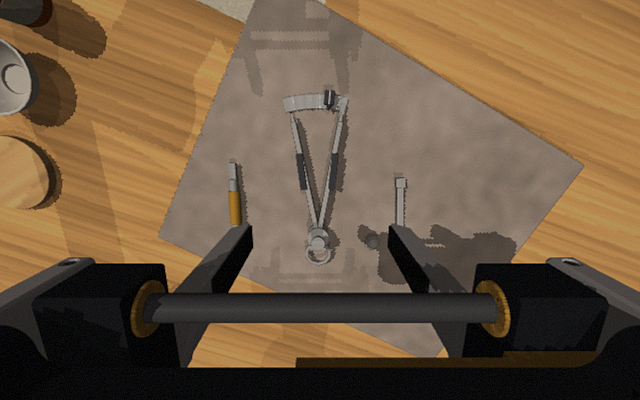

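The wrist view confirms it: hinge (318,240), points (291,110) and (346,99), rider block (329,99). Next I move in closer for accuracy.

Run:
```python
from h import *
th=0.3463;tx=np.array([np.cos(th),np.sin(th),0])
p=np.array([.4923,.0309,0])+.025*tx; p[2]=.105
movel(p,speed=.15);pause(.1);print(get_time())
T=wpose();np.save("T2.npy",T);im=grab_frame("wrist");cv2.imwrite("pics/w2.png",im[:,:,::-1])
b=im[:300,220:420,::-1];cv2.imwrite("pics/w2c.png",cv2.resize(b,(400*1,600),interpolation=cv2.INTER_CUBIC))
```

```text
3.6333
```

View pics/w2c.png

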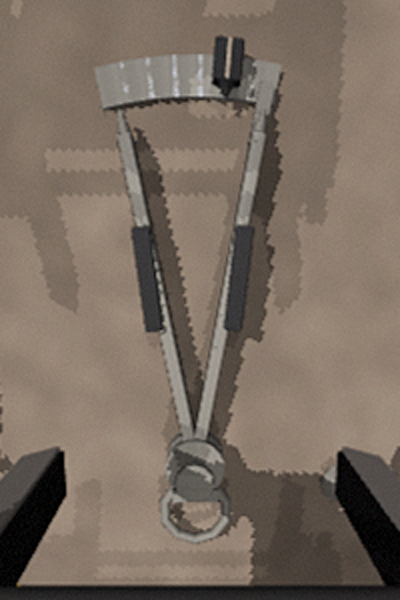

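Pixels in the close view (crop at 2x, column offset 220):

| Feature | Crop pixel |
|---|---|
| Pin head | (199,481) |
| Fork top | (196,457) |
| Moving point | (119,110) |
| Rider tip | (227,97) |
| Grip plates | (146,279), (239,279) |

Run:
```python
from h import *
T=np.load("T2.npy")
g=lambda u,v,z:ray("wrist",(220+u/2,v/2),z,T)
pin=g(199,481,.056);fork=g(196,461,.04);mt=g(119,110,.031);rt=g(227,97,.031);a=g(146,279,.04);b=g(239,279,.04)
grip=(a+b)/2
for n,v in dict(pin=pin,fork=fork,mt=mt,rt=rt,a=a,b=b,grip=grip).items():print(n,v.round(4))
n=lambda v:np.linalg.norm(v[:2]);ang=lambda v:np.arctan2(v[1],v[0])
print("plates",n(a-b),"yaw from plates",ang(a-b)-np.pi/2)
for h in(pin,fork):print(n(mt-h),n(rt-h),n(grip-h),"rider",ang(mt-h)-ang(rt-h),"yaw",ang(grip-h),ang(mt-h)-.1886)
print(n(mt-rt))
```

```text
pin [0.4933 0.0307 0.056 ]
fork [0.496  0.0332 0.04  ]
mt [0.629  0.1152 0.031 ]
rt [0.649  0.0745 0.031 ]
a [0.5679 0.0821 0.04  ]
b [0.5816 0.0441 0.04  ]
grip [0.5747 0.0631 0.04  ]
plates 0.040386208409560836 yaw from plates 0.34653770877056767
0.159863076549336 0.1617176939499889 0.08758100113377505 rider 0.2830617985297096 yaw 0.37824367129186104 0.36840691176753804
0.15633671627923687 0.15852800749650867 0.08423985582926995 rider 0.2890472703625324 yaw 0.36287864001337683 0.36407134852423484
0.045398963992191274
```

Run:
```python
from h import *
R=toolR(.365)
close_gripper()
reach([.4932,.0308,.068],R);print(get_time(),get_grip_width(),get_contact_force())
r=movel([.4932,.0308,.0430],speed=.03,threshold=20)
print(r,get_time(),get_ee_pos(),get_contact_force());pause(.25)
print(get_ee_pos(),get_contact_force())
```

```text
5.4 0.00043903362279491327 [-0.08149375 -0.22044333 -0.81816386]
True 6.1833 [0.49450307 0.03082082 0.0452073 ] [-1.06270928 -0.24144613  6.47939527]
[0.49447315 0.03084214 0.04519593] [-1.48568715 -0.26697795  5.85653198]
```

The pin stopped at z = 0.0452 (0.045 is home), so step 1 is done. The documented grip force is fixed at 30 N. At the plates (10–14 N needed) that would shut the legs. I'll grip the bare legs nearer the hinge, where 30 N balances the spring at the mark. That puts r at about 40 mm. I'll start on the safe, small-r side and work outward. First a look from above.

Run:
```python
from h import *
R=toolR(.365);tx=R[:,0]
movel([.4935,.0308,.075],speed=.15)
release()
movel(np.array([.493,.0307,0])*[1,1,0]+.025*tx+[0,0,.105],speed=.15);pause(.1);print(get_time())
T=wpose();np.save("T3.npy",T);im=grab_frame("wrist")
cv2.imwrite("pics/w3c.png",cv2.resize(im[20:280,220:420,::-1],(460,598),interpolation=cv2.INTER_CUBIC))
```

```text
8.7417
```

View pics/w3c.png

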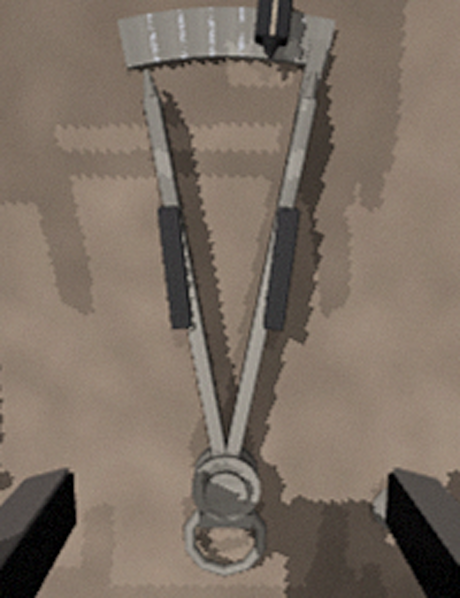

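The pin head now sits on the fork at crop (228,490). The moving point is at (147,68), the rider tip at (272,58) and the plates at (173,267) and (282,267). Next I recompute and try the first, cautious grasp.

Run:
```python
from h import *
T=np.load("T3.npy")
g=lambda u,v,z:ray("wrist",(220+u/2.3,20+v/2.3),z,T)
pin=g(228,490,.045);mt=g(147,68,.031);rt=g(272,58,.031);a=g(173,267,.04);b=g(282,267,.04);grip=(a+b)/2
n=lambda v:np.linalg.norm(v[:2]);ang=lambda v:np.arctan2(v[1],v[0])
print(pin,n(mt-pin),n(rt-pin),n(grip-pin),n(a-b),"rider",ang(mt-pin)-ang(rt-pin),"yaw",ang(grip-pin),ang(mt-pin)-.1886,ang(a-b)-np.pi/2)
```

```text
[0.4940319  0.03206012 0.045     ] 0.1590627249713833 0.16043626681375037 0.08703131220127294 0.04068465087695461 rider 0.2820451423751595 yaw 0.3668979013635434 0.36001906409524487 0.3653901211999906
```

Run:
```python
from h import *
R=toolR(.365);H=np.array([.4935,.0317,0])
for n,uv in dict(stud=(508,430),st1=(515,235),st2=(592,430),kn=(118,535)).items():
    P=ray("top",(240+uv[0]/6,115+uv[1]/6),.027);d=P-H;print(n,d@R[:,0],-(d@R[:,1])if R[0,1]>0 else d@R[:,1],R[:,1])
```

```text
stud -0.017580211127461297 -0.07346771719137855 [ 0.35694929 -0.93412376  0.        ]
st1 0.06798366781641471 -0.10749821295457203 [ 0.35694929 -0.93412376  0.        ]
st2 -0.030564808606989752 -0.11020604072644781 [ 0.35694929 -0.93412376  0.        ]
kn -0.0036345831004096565 0.11232699944588642 [ 0.35694929 -0.93412376  0.        ]
```

```bash
cat >> h.py <<'E'
H=np.array([.4935,.0317,0]);R=toolR(.365);tx=R[:,0]
def at(r,z): return H+r*tx+[0,0,z]
E
python3 - <<'E'
from h import *
movel(at(.030,.06),R,speed=.2);movel(at(.030,.0230),speed=.1)
print(get_time(),get_ee_pos(),get_contact_force())
close_gripper();print(get_time(),get_grip_width(),get_gripper_force(),get_contact_force())
T=wpose();np.save("T4.npy",T);im=grab_frame("wrist")
cv2.imwrite("pics/w4.png",im[:,:,::-1])
cv2.imwrite("pics/w4c.png",cv2.resize(im[0:250,220:420,::-1],(480,600),interpolation=cv2.INTER_CUBIC))
E
```

```text
9.6833 [0.52207529 0.04236168 0.02370977] [-0.4102747   1.11856556 -0.03602309]
10.9333 0.011055678344322455 29.90454882150516 [-0.30749219 -0.58033808 -0.45146666]
```

View pics/w4c.png

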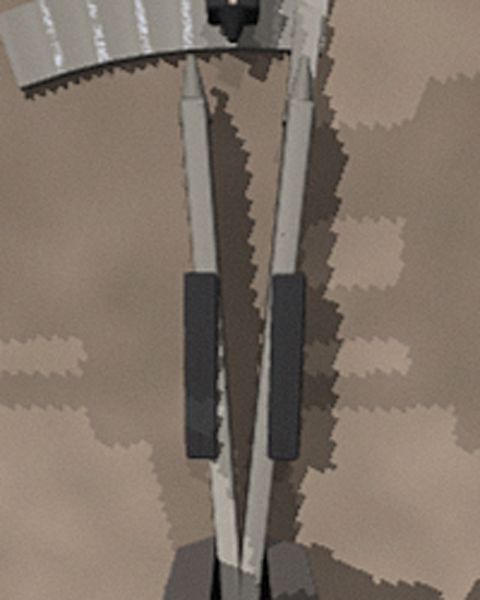

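30 N stops the legs part-closed, as planned. The moving point is at crop (188,55), the rider tip at (235,42) and the fixed point near (304,58), so more closing is needed.

Run:
```python
from h import *
T=np.load("T4.npy")
g=lambda u,v,z:ray("wrist",(220+u/2.4,v/2.4),z,T)
mt=g(188,55,.031);rt=g(235,42,.031);f=g(304,58,.031)
n=np.linalg.norm
print(mt,rt,f,n(mt-rt),n(mt-f),n(rt-f)); d=rt-H
for q in(mt,rt,f): print((q-H)@R[:,0],-(q-H)@R[:,1])
```

```text
[0.63705635 0.09894711 0.031     ] [0.64334447 0.08985216 0.031     ] [0.64597517 0.07396774 0.031     ] 0.011057055669105496 0.02652384059695518 0.01610079123917312
0.15810320471686481 0.01157478064180157
0.1607306552846021 0.0008344369050399328
0.15751811793894493 -0.014942605984240423
```

Run:
```python
from h import *
release();movel(at(.036,.0230),speed=.05)
close_gripper();print(get_time(),get_ee_pos(),get_grip_width(),get_gripper_force(),get_contact_force())
T=wpose();np.save("T5.npy",T);im=grab_frame("wrist")
cv2.imwrite("pics/w5c.png",cv2.resize(im[0:250,220:420,::-1],(480,600),interpolation=cv2.INTER_CUBIC))
```

```text
13.8333 [0.52722558 0.04446894 0.02300461] 0.009441830800791036 29.964830226085724 [-0.02684637 -0.33580629  0.50255015]
```

View pics/w5c.png

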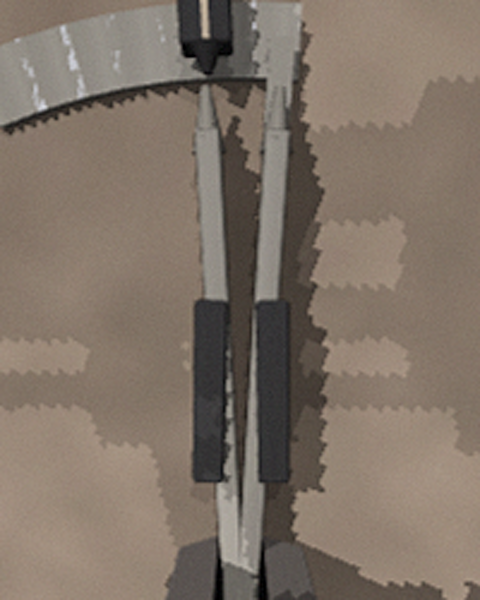

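The points are aligned: moving point (206,85), rider tip (207,73), an offset of about half a millimetre. Now I lift gently.

Run:
```python
from h import *
p=get_ee_pos();p[2]+=.03
movel(p,R,speed=.04);print(get_time(),get_grip_width(),get_gripper_force())
p[2]=.123;movel(p,R,speed=.06);pause(.3)
print(get_time(),get_ee_pos(),get_grip_width(),get_gripper_force(),get_contact_force())
im=grab_frame("wrist");a=cv2.resize(im[0:250,220:420,::-1],(400,500),interpolation=cv2.INTER_CUBIC)
s=grab_frame("scene");cv2.imwrite("pics/s6.png",s[:,:,::-1])
b=cv2.resize(s[100:300,200:360,::-1],(400,500),interpolation=cv2.INTER_CUBIC)
cv2.imwrite("pics/w6.png",np.hstack([a,b]))
```

```text
14.7833 0.009565140084896603 29.958917498588562
16.4 [0.52712308 0.0444895  0.12277313] 0.00958898495369241 29.958772659301758 [-0.3405127  -0.19944441 -1.06810267]
```

View pics/w6.png

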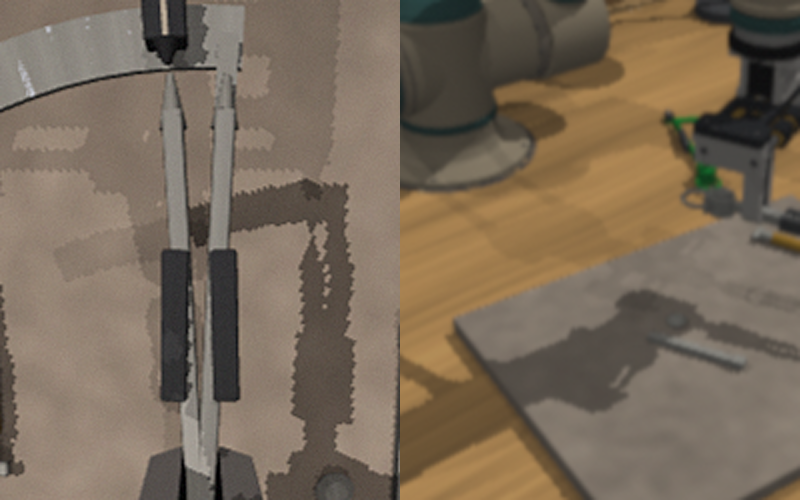

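They are up and level (point row unchanged at about 36 px), with the moving point at crop (170,72) against the rider tip (167,63), under 1 mm off. I check for creep, then hand in.

Run:
```python
from h import *
f=lambda:cv2.cvtColor(grab_frame("wrist")[10:100,285:345],cv2.COLOR_RGB2GRAY).astype(np.float32)
a=f();pause(1.0);b=f()
(d,r)=cv2.phaseCorrelate(a,b);print(d,r,get_grip_width(),get_time())
if np.hypot(*d)<0.5: print(close_job())
```

```text
(-0.0183172947923822, 0.001738746891220444) 0.9669925961671052 0.009488551923196871 17.6
the job is handed in; nothing more can be done
None
```

I handed the job in at 17.6 s: the pin is home, and the tweezers are held level about 10 cm above the slab, steady, with the moving point under 1 mm from the rider's mark by my camera measurement.

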